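Run a board test: rocker, bar key, then hold the push button

ROBOT

A 6-joint arm with a two-finger parallel gripper is mounted at the origin on the work surface. World frame = base frame: x ahead of the robot, y to its left, z up, the work surface at z = 0. Lengths are in m, angles in rad, forces in N, time in s.
With the tool pointing down it reaches from about 0.35 to 0.925 m from the base axis. Payload 6.4 kg.
Tool frame: the origin (TCP) lies on the centre line of the jaws, within the pads' length; the fingertips stand 11 mm ahead of it and the grasp point (between the pads) lies 8 mm behind it; x points along the fingers, y is the direction in which the jaws open and shut, and the axes are right-handed (so a half turn about x gives the same grasp; the last joint's range is limited). The gripper opens to 85 mm and grips with 20 to 120 N. Pads are 22 mm wide; open, the fingers measure 114 mm over their backs; the gripper's body (76 mm by 85 mm) begins 54 mm behind the grasp point. The pads swing forward as they close: fully open they stand 13 mm farther back than shut.
Start: joints at [1.096, 0.245, 1.558, -0, 1.339, -0.174], TCP at [0.193, 0.621, 0.222] pointing down, gripper open.
Joint ranges: [-3.13, 3.13], [-1.02, 2.26], [0.13, 2.54], [-0.95, 4.09], [0.21, 2.88], [-2.74, 2.74]. Speed limits (rad/s): [2.57, 2.57, 3.14, 3.14, 3.14, 3.14].

INTERFACE

Orientations are given as [roll, pitch, yaw] about the fixed x, y, z axes, in that order (R = Rz(yaw) Ry(pitch) Rx(roll)).
In Python, from plant import arm gives the robot as it stands.
- The arm moves only by the tool arm_command, never from a script. Its argument "moves" is a list of rows, each an object of numbers: "jaw": the closure, from -1 (fully open) to 1 (shut), so that 0 is half open; "tx", "ty", "tz": the shift along the tool's x, y, z in cm; "rx", "ry", "rz": the turn, a rotation vector about the tool's x, y, z in rad. A call has 1 to 10 rows; each row is the pose to reach, as a shift and turn from the pose measured when the call began, along the tool's axes at that moment; what a row does not reach only later rows make up. A row lasts 1/8 s, in which the tool goes at most 62.5 mm and 10.7 degrees, less where a joint would pass 70% of its speed; a pose out of reach is approached as far as the arm can. A call with a gripper value outside its range is refused whole. The fingers move at their own pace and stop on an object; the grip force is fixed at half the most. Time passes only in rows, so rows that repeat a pose let the fingers close. It gives the time, the measured TCP pose, the force and the opening at its end, in the units of the state.
- arm.get_state(): the state, without advancing time (a new reading comes with each control period).
- arm.snapshot(name): name is "scene" or "top"; returns the picture (400x640x3 uint8, red, green, blue); there is no depth.
- arm.calibration(name): a dict with "camera_matrix" (3x3 intrinsics, pixels), "distortion" ([k1, k2, p1, p2, k3] as OpenCV has them; the pictures are not rectified), "view" (4x4, takes a point from world to camera coordinates). Camera axes: x right, y down, z forward; pixel columns grow to the right and rows downward; lengths in m; the calibration is good to about 2 mm. A picture is of the moment at which its call begins. calibration takes no time and is no camera call.
- arm.sign_off(): hands the job in, once; it reports no verdict.
The state is a dict: "time": time; "joint_positions": joint angles; "qvel": joint speeds; "effort": joint torques, N m; "tool_pos": TCP position; "orientation": TCP orientation; "wrist_force": force on the tool from outside, world axes, zero at the start; "torque": the same for the moment, N m; "grip_width": finger opening in m.
Only numpy, scipy, OpenCV 4.12 (cv2) and the standard library are available. Lean on these libraries where they do the work, as an engineer would, in place of code of your own. Each camera call takes 0.05 s, during which the arm holds its last target.

TASK

Start the board test with the fingertips: on the grey tester press down the raised half of the big rocker switch until it has tipped right over, then push the long bar key all the way down so that it stays down, and then press the big round mushroom button on the separate push box fully down and finish while still holding it down. Keep to that order and leave the tester's small square key and small round key alone. Only push: do not pick up or shift any of the loose things on the desk.

Things in the scene. Friction and masses are not known exactly. Their poses are not given: they have to be found in the camera images.
- tester: Flat grey tester case, fixed to the desk, 230 (its x) x 210 (its y) mm, top 55 mm above the desk; origin at the centre of its underside. Yaw within 0.3 rad of zero; it may stand left or right of the robot. A dark display window runs along the +x edge of its top. The rocker, the bar key, the square key and the round key sit on its top, in any order, at (-62.5 or +12.5, -45 or +45) mm in its frame.
- rocker (a joint): Large white V-shaped rocker switch, 40 mm (case's x) by 74 mm (case's y), tipping about a line along the case's x axis. Its angle in rad: 0 to 0.05 at the start (off: the half towards the case's +y slopes up, the other half is level), 0.34 fully over (on: that half is level, 72 mm above the desk, the other half slopes up). It turns against friction of 0.05 N m (about 2.5 N pushed at rocker_raised) and stays where it is left.
- rocker_raised (a point): Point on the surface of the rocker's raised half, 22 mm from the tipping line, where to push down; about 79 mm above the desk at the start and 72 mm when fully over. Its frame tips with the rocker; the case's yaw shows in tester.
- bar_key (a joint): Travel of the long bar key in m: 0 up, 0.007 fully down. It moves down against friction of 3 N and stays where it is left (latching key).
- bar_top (a point): Centre of the top face of the bar key: a white bar 22 mm (case's x) by 58 mm (case's y); 72 mm above the desk when up, 65 mm when fully down.
- palm (a joint): Travel of the big button of the push box in m: 0 up, 0.010 fully down. Spring: 1.5 N to start, 6 N fully down; it comes up when let go.
- palm_top (a point): Centre of the flat top of the big round black mushroom button, 52 mm across, on its own grey box (96 x 96 mm, 60 mm high, fixed to the desk), which stands on the other side from the tester; the top is 92 mm above the desk when up, 82 mm when fully down.
- square_key (a joint): Travel of the small square key in m, 0 up, 0.005 down (springs back). Not to be pressed.
- square_top (a point): Centre of the top of the small white square key, 20 x 20 mm, 72 mm above the desk.
- round_key (a joint): Travel of the small round key in m, 0 up, 0.005 down (springs back). Not to be pressed.
- round_top (a point): Centre of the top of the small white round key, 22 mm across, 72 mm above the desk.
- memory_stick: Bystander: black memory stick with a steel plug, 51 x 18 x 9 mm, lying flat; loose; origin at the centre of its underside.
- binder_clip: Bystander: small black binder clip with steel wire ears to one side, 36 x 32 x 12 mm, lying flat; loose; origin at the centre of its underside.
- tape_roll: Bystander: roll of paper tape lying flat, 48 mm across, 19 mm high; loose; origin at the centre of its underside.
- eraser: Bystander: white eraser in a cardboard sleeve, 20 x 45 x 12 mm, lying just on the robot's side of the push box; loose; origin at the centre of its underside.
- mouse: Bystander: black and grey computer mouse, 100 x 60 mm, 32 mm high; loose; origin at the centre of its underside.
- mug: Bystander: dark red mug, 80 mm across, 95 mm high; loose; origin at the centre of its underside.
There are look-alikes about, which are no part of the job. Leave any green look-alike of the part that bears palm alone.

How it is judged:
On the way, in this order (a step that is already met when the one before it is completed fails the run):
1. the rocker has been tipped over by the fingers (value of joint rocker above 0.26 rad and contact force between the fingers and rocker above 0.3 N), for 0.04 s.
2. the bar key has been pushed down by the fingers (value of joint rocker above 0.26 rad and value of joint bar_key above 0.005 m and contact force between the fingers and bar_key above 0.3 N), for 0.04 s.
3. the mushroom button is pressed down by the fingers (value of joint rocker above 0.26 rad and value of joint bar_key above 0.005 m and value of joint palm above 0.006 m and contact force between the fingers and palm above 1 N), for 0.2 s.
At the end, for the whole second after the job is handed in: The rocker is over (beyond 0.26 of 0.34 rad), the bar key is down (beyond 5 of 7 mm), the fingers hold the mushroom button down (beyond 6 of 10 mm, with more than 1 N), and the square and round keys are up (within 2 mm) (all of step 3 and value of joint each of square_key, round_key below 0.002 m); the arm keeps its last pose, push and grip.
It fails at once if the bar key is pushed before the rocker is over (value of joint bar_key above 0.0035 m and value of joint rocker below 0.24 rad).
It fails at once if the mushroom button is pressed before the bar key is down (value of joint palm above 0.004 m and not (value of joint bar_key above 0.005 m)).
It fails at once if the mushroom button is pressed before the rocker is over (value of joint palm above 0.004 m and value of joint rocker below 0.24 rad).
It fails at once if the square or round key is pressed (3 mm) (value of joint any of square_key, round_key above 0.003 m).
It fails at once if a loose thing on the desk is lifted or shifted by more than 20 mm (distance of any of memory_stick, binder_clip, tape_roll, eraser, mouse, mug from where it was at the start of the episode above 0.02 m).
It also fails if it takes over 38 s, if anything falls off the work surface, if the arm or the gripper's body presses on something with over 40 N, if the wrist force passes 120 N, or if a joint passes its speed limit or range.

## Working session

There is one attempt and no reset: what is moved stays moved. The work goes in short steps, Python scripts to look and compute and a tool call to move; the robot and the scene stay as the last step left them, time stands still between calls to the robot, and variables do not carry over. Pictures are saved under pics/ and viewed, and the job is handed in when it is done.

Besides the shell and the picture viewer there is one more tool, called after "Call:" as a command line: name --argument value ..., lists and objects as JSON in quotes. arm_command: Moves the arm, as the interface text tells. Its arguments: {"type":"object","properties":{"moves":{"type":"array"}},"required":["moves"]}

```bash
mkdir -p pics && ls && python3 - <<'E'
from plant import arm
import cv2
for n in("scene","top"):
    im=arm.snapshot(n); cv2.imwrite(f"pics/{n}0.png",im[:,:,::-1]); c=arm.calibration(n); print(c)
print(arm.get_state())
E
```

```text
pics
{'camera_matrix': array([[476.39188432,   0.        , 315.92318946],
       [  0.        , 476.39188432, 199.47492074],
       [  0.        ,   0.        ,   1.        ]]), 'distortion': array([0.0117208, 0.       , 0.       , 0.       , 0.       ]), 'view': array([[-0.88867336,  0.45839057,  0.01173657,  0.4741675 ],
       [ 0.24742855,  0.50092031, -0.82937202, -0.02780764],
       [-0.3860554 , -0.73413686, -0.55857345,  1.79930129],
       [ 0.        ,  0.        ,  0.        ,  1.        ]])}
{'camera_matrix': array([[378.82549303,   0.        , 324.67925953],
       [  0.        , 378.82549303, 202.29369595],
       [  0.        ,   0.        ,   1.        ]]), 'distortion': array([-0.02518077,  0.        ,  0.        ,  0.        ,  0.        ]), 'view': array([[ 0.00848632, -0.99966974,  0.02425687, -0.0240757 ],
       [-0.98368689, -0.01270473, -0.17943993,  0.51722229],
       [ 0.17968885, -0.02233838, -0.98346983,  0.96567506],
       [ 0.        ,  0.        ,  0.        ,  1.        ]])}
{'time': 0.1, 'joint_positions': array([ 1.09591666e+00,  2.45739324e-01,  1.55889589e+00, -9.80220636e-06,
        1.33869277e+00, -1.74084239e-01]), 'qvel': array([ 4.98526985e-04, -2.82444729e-04, -5.48826769e-03,  1.77809010e-03,
        3.03313300e-05,  2.97776245e-03]), 'effort': array([ 2.42251981e-04, -4.30667746e+01, -3.27129257e+01, -1.26920827e-04,
        2.85979884e-03,  1.64265077e-05]), 'tool_pos': array([0.19232903, 0.62035296, 0.22059164]), 'orientation': array([-1.73938571,  1.56906098, -2.04017888]), 'wrist_force': array([0.39122134, 0.50689392, 0.09587615]), 'torque': array([ 0.05456626, -0.01185282,  0.00513152]), 'grip_width': 0.08546748827234693}
```

View pics/scene0.png

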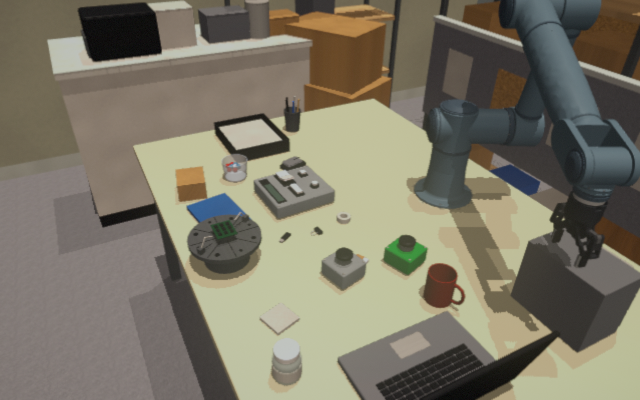

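View pics/top0.png

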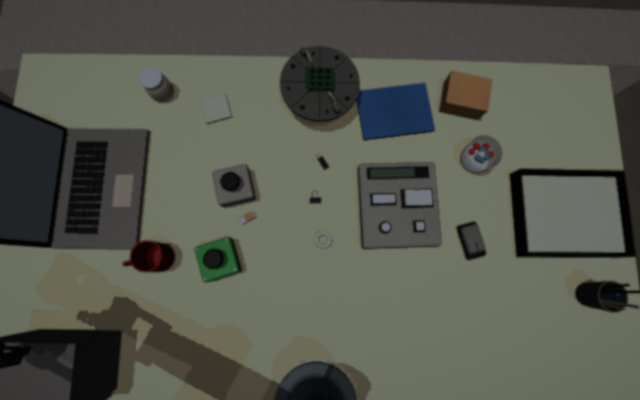

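The top view shows the tester on the right at about (400,205), with its display along the far edge. The grey push box is at (233,185) with the green look-alike at (217,258). I'll zoom in on both.

```bash
python3 - <<'E'
import cv2
t=cv2.imread("pics/top0.png"); s=cv2.imread("pics/scene0.png")
cv2.imwrite("pics/tz.png",cv2.convertScaleAbs(cv2.resize(t[150:260,345:455],None,fx=5,fy=5,interpolation=cv2.INTER_CUBIC),alpha=1.3))
cv2.imwrite("pics/bz.png",cv2.convertScaleAbs(cv2.resize(t[155:235,200:280],None,fx=6,fy=6,interpolation=cv2.INTER_CUBIC),alpha=1.5))
cv2.imwrite("pics/sz.png",cv2.resize(s[150:220,245:345],None,fx=7,fy=7,interpolation=cv2.INTER_CUBIC))
E
```

```text
(no output)
```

View pics/tz.png

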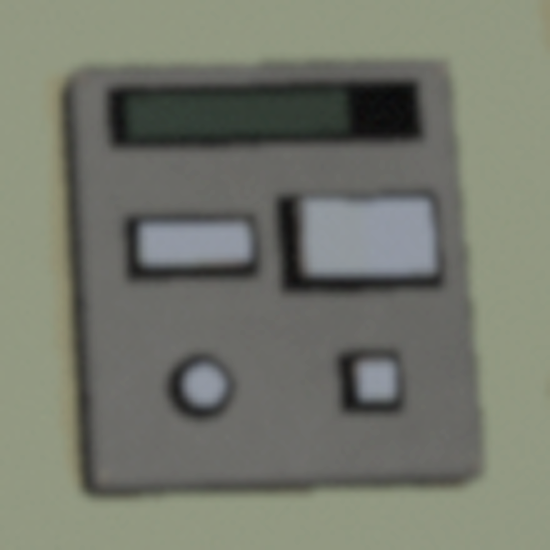

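View pics/bz.png

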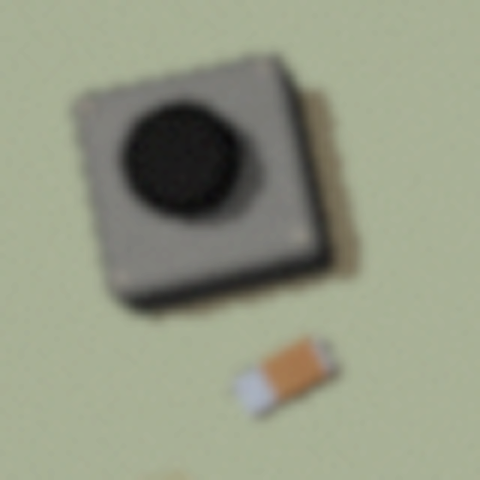

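View pics/sz.png

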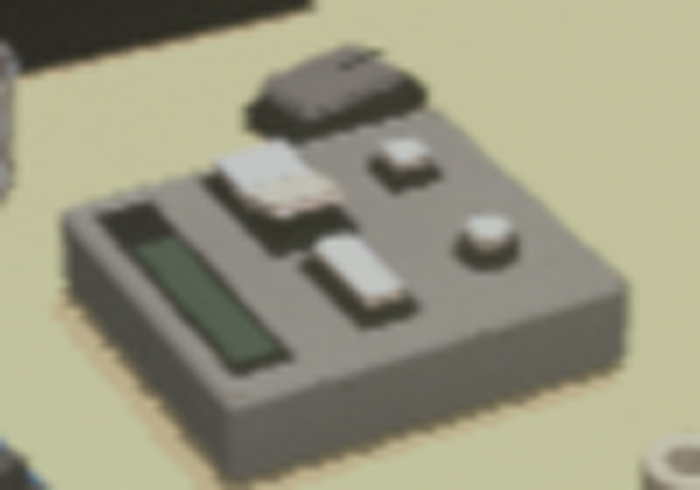

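```bash
cat > h.py <<'E'
import numpy as np, cv2
from plant import arm
def ray(n,uv,z):
    c=arm.calibration(n);V=c["view"];R,t=V[:3,:3],V[:3,3]
    p=cv2.undistortPoints(np.array(uv,float).reshape(-1,1,2),c["camera_matrix"],c["distortion"]).reshape(-1,2)
    d=np.c_[p,np.ones(len(p))]@R; o=-R.T@t
    s=(np.broadcast_to(z,len(p))-o[2])/d[:,2]
    return o+d*s[:,None]
def proj(n,P):
    c=arm.calibration(n);V=c["view"]
    return cv2.projectPoints(np.array(P,float).reshape(-1,1,3),cv2.Rodrigues(V[:3,:3])[0],V[:3,3],c["camera_matrix"],c["distortion"])[0].reshape(-1,2)
E
python3 - <<'E'
from h import *
t=cv2.imread("pics/top0.png"); g=t.astype(int).min(2)
print([g[199,384],g[199,420],g[215,400]])
m=np.zeros_like(g,np.uint8); m[180:240,365:437]=(g[180:240,365:437]>130)*255
n,l,st,c=cv2.connectedComponentsWithStats(m)
for i in range(1,n):
    if st[i,4]>20:
        cc=c[i]; r=cv2.minAreaRect(cv2.findContours((l==i).astype(np.uint8),0,1)[0][0])
        print(st[i],cc,r,ray("top",[cc],.072)[0])
        b=ray("top",cv2.boxPoints(r),.072); print(np.round([np.linalg.norm(b[1]-b[0]),np.linalg.norm(b[2]-b[1])],4))
# black palm
m=np.zeros_like(g,np.uint8); m[170:195,218:246]=(t[170:195,218:246].max(2)<30)*255
cs=cv2.findContours(m,0,1)[0]; k=max(cs,key=cv2.contourArea); print("palm",cv2.minEnclosingCircle(k),cv2.moments(k)['m10']/cv2.moments(k)['m00'],cv2.moments(k)['m01']/cv2.moments(k)['m00'])
(cx,cy),rr=cv2.minEnclosingCircle(k);print(ray("top",[(cx,cy),(cx+rr,cy)],.092))
E
```

```text
[np.int64(113), np.int64(112), np.int64(79)]
palm ((230.41429138183594, 181.12857055664062), 9.652016639709473) 230.27632461435277 181.4621059691482
[[0.56135401 0.22501989 0.092     ]
 [0.56169121 0.20030372 0.092     ]]
```

```bash
python3 - <<'E'
from h import *
t=cv2.imread("pics/top0.png"); g=t.astype(int).min(2)
m=np.zeros_like(g,np.uint8); m[185:240,365:437]=(g[185:240,365:437]>96)*255
n,l,st,c=cv2.connectedComponentsWithStats(m)
P=[]
for i in range(1,n):
    if st[i,4]>15:
        cc=c[i]; r=cv2.minAreaRect(cv2.findContours((l==i).astype(np.uint8),0,1)[0][0])
        b=ray("top",cv2.boxPoints(r),.072)
        print(st[i],np.round(cc,1),ray("top",[cc],.072)[0].round(4),round(r[2],1),np.round([np.linalg.norm(b[1]-b[0]),np.linalg.norm(b[2]-b[1])],4))
# case corners: crop-based clicks in top picture
cr=np.array([[75,70],[450,62],[482,478],[92,490]])/5+[345,150]
print(ray("top",cr,.055))
s=cv2.imread("pics/scene0.png"); gs=s.astype(int).min(2)
m=np.zeros_like(gs,np.uint8); m[168:196,272:322]=(gs[168:196,272:322]>160)*255
n,l,st,c=cv2.connectedComponentsWithStats(m)
for i in range(1,n):
    if st[i,4]>10: print("scene",st[i],c[i].round(1),ray("scene",[c[i]],.072)[0].round(4))
m=np.zeros_like(gs,np.uint8); m[245:270,330:362]=(s[245:270,330:362].max(2)<70)*255
n,l,st,c=cv2.connectedComponentsWithStats(m)
for i in range(1,n):
    if st[i,4]>10: print("palm",st[i],c[i].round(1),ray("scene",[c[i]],.085)[0].round(4))
cv2.imwrite("pics/sz2.png",cv2.resize(s[235:295,310:380],None,fx=8,fy=8,interpolation=cv2.INTER_CUBIC))
E
```

```text
[406 190  26  14 345] [418.3 196.7] [ 0.5311 -0.2645  0.072 ] 90.0 [0.0667 0.035 ]
[374 195  21   7 141] [383.7 198. ] [ 0.5263 -0.1728  0.072 ] 90.0 [0.0528 0.0161]
[417 223   7   6  39] [419.9 225.4] [ 0.455 -0.266  0.072] 90.0 [0.0158 0.0131]
[383 224   6   6  32] [385.5 226.5] [ 0.4512 -0.176   0.072 ] 90.0 [0.013 0.013]
[[ 0.62271347 -0.11320242  0.055     ]
 [ 0.63063622 -0.31876972  0.055     ]
 [ 0.40442915 -0.32575796  0.055     ]
 [ 0.39636904 -0.12021087  0.055     ]]
scene [275 170  17   9  93] [283.2 174.2] [ 0.5294 -0.273   0.072 ]
scene [300 170   6   3  14] [302.2 170.9] [ 0.4561 -0.2636  0.072 ]
scene [312 181   6   3  15] [314.3 181.9] [ 0.4512 -0.174   0.072 ]
scene [291 184  11   8  54] [296.1 187.4] [ 0.5257 -0.1697  0.072 ]
palm [337 255   9   6  12] [340.2 258.2] [0.5815 0.2411 0.085 ]
```

View pics/sz2.png

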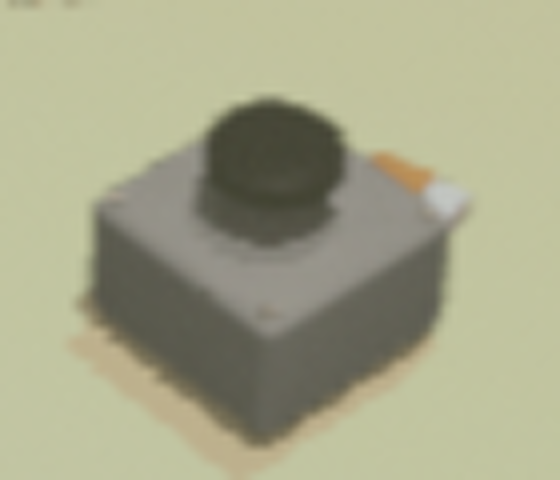

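```bash
cat >> h.py <<'E'
from scipy.spatial.transform import Rotation as Ro
def delta(target):
    s=arm.get_state(); R=Ro.from_euler('xyz',s['orientation']).as_matrix()
    return (R.T@(np.array(target)-s['tool_pos'])*100).round(2)
def rot(y):  # rotvec to tool x down, jaw axis at world yaw y
    s=arm.get_state(); R=Ro.from_euler('xyz',s['orientation']).as_matrix()
    X=np.array([0,0,-1.]);Y=np.array([np.cos(y),np.sin(y),0])
    T=np.c_[X,Y,np.cross(X,Y)]
    return Ro.from_matrix(R.T@T).as_rotvec().round(3)
E
python3 - <<'E'
from h import *
print(ray("scene",[(344.4,253.4)],.092), proj("scene",[[.5613,.225,.092],[.5613,.225,.06]]))
s=arm.get_state(); print(Ro.from_euler('xyz',s['orientation']).as_matrix().round(3))
print(delta([.5275,-.242,.16]),delta([.36,.19,.2206]),[rot(a) for a in (.035,.035+1.571,.035-1.571,.035+3.142)])
E
```

```text
[[0.56493406 0.23538006 0.092     ]] [[343.67826795 250.91571275]
 [343.19177169 259.39173421]]
[[-0.001  0.296  0.955]
 [-0.002  0.955 -0.296]
 [-1.    -0.002 -0.   ]]
[  6.17 -72.42  57.56] [  0.05 -36.14  28.76] [array([1.235e+00, 1.000e-03, 2.000e-03]), array([-0.336, -0.001,  0.002]), array([2.806e+00, 2.000e-03, 1.000e-03]), array([-1.907e+00, -2.000e-03,  1.000e-03])]
```

Call:
arm_command --moves '[{"jaw": 1, "tx": 0, "ty": -4, "tz": 3.2}, {"jaw": 1, "tx": 0, "ty": -8.5, "tz": 6.8, "rx": -0.05}, {"jaw": 1, "tx": 0, "ty": -13, "tz": 10.4, "rx": -0.1}, {"jaw": 1, "tx": 0, "ty": -17.5, "tz": 14, "rx": -0.15}, {"jaw": 1, "tx": 0, "ty": -22, "tz": 17.6, "rx": -0.2}, {"jaw": 1, "tx": 0, "ty": -26.5, "tz": 21.2, "rx": -0.25}, {"jaw": 1, "tx": 0, "ty": -31, "tz": 24.8, "rx": -0.3}, {"jaw": 1, "tx": 0, "ty": -35.5, "tz": 28.4, "rx": -0.336}, {"jaw": 1, "tx": 0, "ty": -40, "tz": 32, "rx": -0.336}, {"jaw": 1, "tx": 0, "ty": -44.5, "tz": 35.6, "rx": -0.336}]'

```text
schema error: expected keys jaw, tx, ty, tz, rx, ry, rz
```

```bash
python3 - <<'E'
from h import *
s=arm.get_state(); print(s['time'],s['tool_pos'],s['joint_positions'],s['grip_width'])
print(delta([.5275,-.242,.12]),rot(.035+1.571))
E
```

```text
0.1 [0.19232903 0.62035296 0.22059164] [ 1.09591666e+00  2.45739324e-01  1.55889589e+00 -9.80220636e-06
  1.33869277e+00 -1.74084239e-01] 0.08546748827234693
[ 10.17 -72.42  57.56] [-0.336 -0.001  0.002]
```

Call:
arm_command --moves '[{"jaw": 1, "tx": 0, "ty": -4, "tz": 3.2, "rx": 0, "ry": 0, "rz": 0}, {"jaw": 1, "tx": 0, "ty": -8.5, "tz": 6.8, "rx": -0.05, "ry": 0, "rz": 0}, {"jaw": 1, "tx": 0, "ty": -13, "tz": 10.4, "rx": -0.1, "ry": 0, "rz": 0}, {"jaw": 1, "tx": 0, "ty": -17.5, "tz": 14, "rx": -0.15, "ry": 0, "rz": 0}, {"jaw": 1, "tx": 0, "ty": -22, "tz": 17.6, "rx": -0.2, "ry": 0, "rz": 0}, {"jaw": 1, "tx": 0, "ty": -26.5, "tz": 21.2, "rx": -0.25, "ry": 0, "rz": 0}, {"jaw": 1, "tx": 0, "ty": -31, "tz": 24.8, "rx": -0.3, "ry": 0, "rz": 0}, {"jaw": 1, "tx": 0, "ty": -35.5, "tz": 28.4, "rx": -0.336, "ry": 0, "rz": 0}, {"jaw": 1, "tx": 0, "ty": -40, "tz": 32, "rx": -0.336, "ry": 0, "rz": 0}, {"jaw": 1, "tx": 0, "ty": -44.5, "tz": 35.6, "rx": -0.336, "ry": 0, "rz": 0}]'

```text
time: 1.35
tool_pos: [0.4006, 0.0881, 0.2211]
orientation: [-1.859, 1.569, -1.824]
wrist_force: [1.8, 0.3, -0.1]
grip_width: 0.0001
```

```bash
python3 - <<'E'
from h import *
s=arm.get_state(); print(s['time'],s['tool_pos'],s['joint_positions'],s['grip_width'])
print(delta([.5275,-.242,.12]),rot(.035+1.571))
E
```

```text
1.35 [0.40063956 0.08805424 0.22112428] [-6.07202073e-02 -3.61864637e-01  2.13855590e+00 -1.53308570e-03
  1.36519342e+00 -1.66633890e+00] 5.473884228838592e-05
[ 10.16 -33.42  11.52] [-0.    -0.     0.001]
```

Call:
arm_command --moves '[{"jaw": 1, "tx": 0, "ty": -4.5, "tz": 1.5, "rx": 0, "ry": 0, "rz": 0}, {"jaw": 1, "tx": 0, "ty": -9.5, "tz": 3.2, "rx": 0, "ry": 0, "rz": 0}, {"jaw": 1, "tx": 0, "ty": -14.5, "tz": 5, "rx": 0, "ry": 0, "rz": 0}, {"jaw": 1, "tx": 0, "ty": -19.5, "tz": 6.7, "rx": 0, "ry": 0, "rz": 0}, {"jaw": 1, "tx": 0, "ty": -24.5, "tz": 8.4, "rx": 0, "ry": 0, "rz": 0}, {"jaw": 1, "tx": 0, "ty": -29.5, "tz": 10.2, "rx": 0, "ry": 0, "rz": 0}, {"jaw": 1, "tx": 2, "ty": -33.4, "tz": 11.5, "rx": 0, "ry": 0, "rz": 0}, {"jaw": 1, "tx": 6, "ty": -33.4, "tz": 11.5, "rx": 0, "ry": 0, "rz": 0}, {"jaw": 1, "tx": 10.2, "ty": -33.4, "tz": 11.5, "rx": 0, "ry": 0, "rz": 0}, {"jaw": 1, "tx": 10.2, "ty": -33.4, "tz": 11.5, "rx": 0, "ry": 0, "rz": 0}]'

```text
time: 2.6
tool_pos: [0.5245, -0.2401, 0.1154]
orientation: [2.646, 1.562, 2.681]
wrist_force: [0.1, -0.0, -0.8]
grip_width: 0.0001
```

```bash
python3 - <<'E'
from h import *
s=arm.get_state(); print(s['time'],s['tool_pos'],s['wrist_force'])
print(delta([.5275,-.242,.083]),rot(.035+1.571))
a=cv2.resize(arm.snapshot("top")[140:260,335:455,::-1],None,fx=4,fy=4);b=cv2.resize(arm.snapshot("scene")[110:230,235:355,::-1],None,fx=4,fy=4)
w=cv2.hconcat([a,b]); cv2.imwrite("pics/r1.png",cv2.resize(w,(800,400)))
E
```

```text
2.6 [ 0.52454611 -0.24006058  0.11543297] [ 0.08864119 -0.00168303 -0.81006982]
[ 3.24 -0.22  0.31] [-0.    -0.008 -0.004]
```

View pics/r1.png

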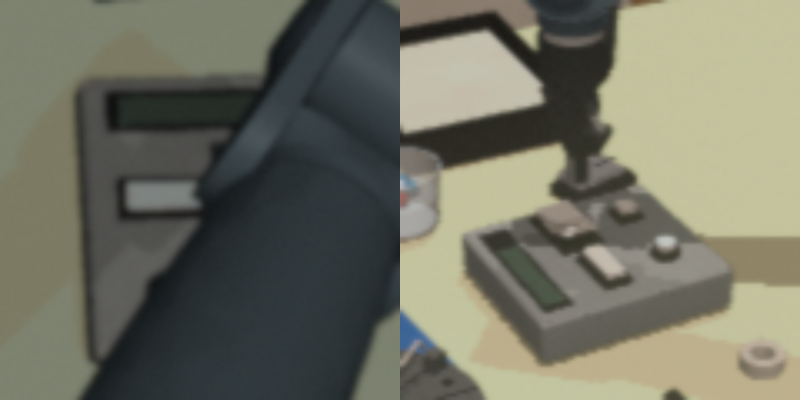

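The fingertips are over the rocker's raised half, and nothing is touching. I'll press slowly.

Call:
arm_command --moves '[{"jaw": 1, "tx": 1, "ty": -0.2, "tz": 0.3, "rx": 0, "ry": -0.008, "rz": -0.004}, {"jaw": 1, "tx": 2, "ty": -0.2, "tz": 0.3, "rx": 0, "ry": -0.008, "rz": -0.004}, {"jaw": 1, "tx": 2.5, "ty": -0.2, "tz": 0.3, "rx": 0, "ry": -0.008, "rz": -0.004}, {"jaw": 1, "tx": 2.9, "ty": -0.2, "tz": 0.3, "rx": 0, "ry": -0.008, "rz": -0.004}, {"jaw": 1, "tx": 3.2, "ty": -0.2, "tz": 0.3, "rx": 0, "ry": -0.008, "rz": -0.004}, {"jaw": 1, "tx": 3.2, "ty": -0.2, "tz": 0.3, "rx": 0, "ry": -0.008, "rz": -0.004}]'

```text
time: 3.45
tool_pos: [0.5306, -0.2439, 0.0882]
orientation: [-0.624, 1.561, -0.589]
wrist_force: [0.2, -0.2, 0.7]
grip_width: 0.0003
```

Call:
arm_command --moves '[{"jaw": 1, "tx": 0.3, "ty": 0.1, "tz": -0.2, "rx": 0, "ry": 0, "rz": 0}, {"jaw": 1, "tx": 0.5, "ty": 0.1, "tz": -0.2, "rx": 0, "ry": 0, "rz": 0}, {"jaw": 1, "tx": 0.5, "ty": 0.1, "tz": -0.2, "rx": 0, "ry": 0, "rz": 0}]'

```text
time: 3.82
tool_pos: [0.5284, -0.2429, 0.083]
orientation: [-0.62, 1.562, -0.585]
wrist_force: [0.2, -0.4, -1.2]
grip_width: -0.0001
```

```bash
python3 - <<'E'
from h import *
s=arm.get_state(); print(s['time'],s['tool_pos'],s['wrist_force'],s['torque'])
print(delta([.5275,-.242,.083]),rot(.035+1.571))
b=cv2.resize(arm.snapshot("scene")[120:220,245:345,::-1],None,fx=6,fy=6)
cv2.imwrite("pics/r2.png",b)
E
```

```text
3.825 [ 0.52842766 -0.24286795  0.08295143] [ 0.2234267  -0.43209173 -1.24021098] [ 0.00335633 -0.01065109 -0.01876643]
[-0.01  0.09 -0.09] [0.    0.007 0.005]
```

View pics/r2.png

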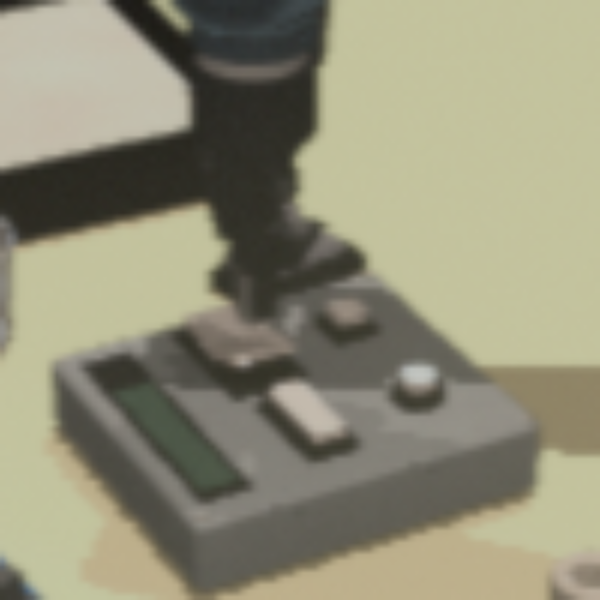

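```bash
python3 - <<'E'
from h import *
c=np.array([.5275,-.242]);f=lambda p:((p-[245,120])*6).round(0)
print(f(proj("scene",[[.5284,-.2429,.072],[.5276,-.264,.066],[.5276,-.227,.084],[.5276,-.301,.072]])))
E
```

```text
[[251. 347.]
 [238. 339.]
 [263. 342.]
 [213. 303.]]
```

```bash
python3 - <<'E'
from h import *
im=arm.snapshot("scene")[145:200,260:325,::-1]
b=cv2.resize(im,None,fx=12,fy=10.9,interpolation=cv2.INTER_NEAREST)
cv2.imwrite("pics/r3.png",cv2.convertScaleAbs(b,alpha=1.4,beta=10))
E
```

```text
(no output)
```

View pics/r3.png

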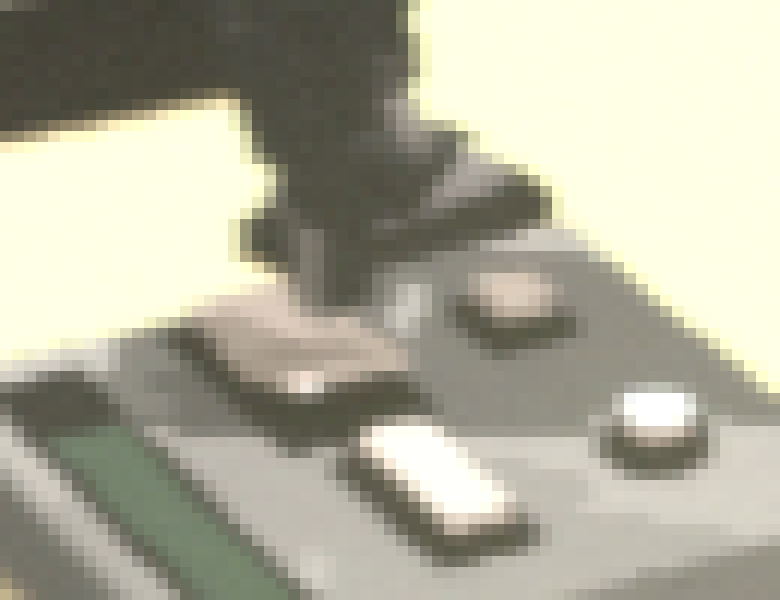

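```bash
python3 - <<'E'
from h import *
c,s=np.cos(.035),np.sin(.035)
def W(x,y,z): return [.5276+c*x-s*y,-.264+s*x+c*y,z]
im=arm.snapshot("scene")[145:200,260:325,::-1]
b=cv2.convertScaleAbs(cv2.resize(im,None,fx=12,fy=12,interpolation=cv2.INTER_CUBIC),alpha=1.4,beta=10)
old=cv2.imread("pics/scene0.png")[145:200,260:325]
o=cv2.convertScaleAbs(cv2.resize(old,None,fx=12,fy=12,interpolation=cv2.INTER_CUBIC))
def draw(img,hp,hm,col):
    P=[W(.02,-.037,hm),W(.02,0,.072),W(.02,.037,hp),W(-.02,.037,hp),W(-.02,0,.072),W(-.02,-.037,hm)]
    q=((proj("scene",P)-[260,145]+.5)*12).astype(np.int32)
    cv2.polylines(img,[q],True,col,1); cv2.line(img,tuple(map(int,q[1])),tuple(map(int,q[4])),col,1)
draw(o,.084,.072,(0,0,255)); draw(b,.072,.084,(0,0,255)); draw(b,.084,.072,(255,0,0))
w=cv2.hconcat([o,b]); cv2.imwrite("pics/r4.png",cv2.resize(w,(800,338),interpolation=cv2.INTER_AREA))
E
```

```text
(no output)
```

View pics/r4.png

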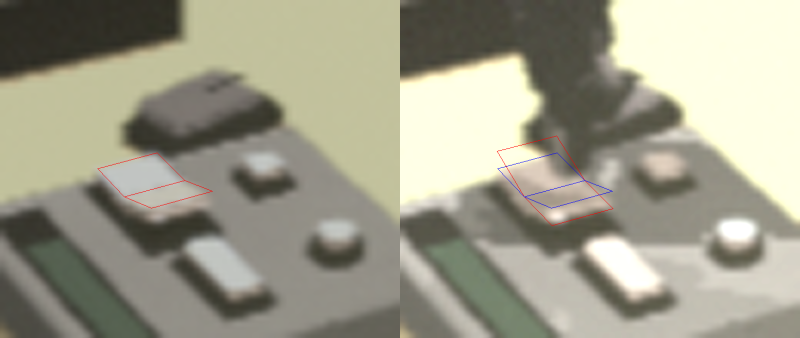

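The rocker hasn't moved yet and no force shows, so the tips are still above it. I'll go further down.

Call:
arm_command --moves '[{"jaw": 1, "tx": 0.3, "ty": 0.1, "tz": -0.1, "rx": 0, "ry": 0.007, "rz": 0.005}, {"jaw": 1, "tx": 0.5, "ty": 0.1, "tz": -0.1, "rx": 0, "ry": 0.007, "rz": 0.005}, {"jaw": 1, "tx": 0.5, "ty": 0.1, "tz": -0.1, "rx": 0, "ry": 0.007, "rz": 0.005}]'

```text
time: 4.35
tool_pos: [0.5275, -0.242, 0.0779]
orientation: [-0.708, 1.57, -0.673]
wrist_force: [-0.4, -0.6, 0.3]
grip_width: -0.0004
```

```bash
python3 - <<'E'
from h import *
s=arm.get_state(); print(s['tool_pos'],s['wrist_force'],s['torque'],delta([.5275,-.242,.073]))
im=arm.snapshot("scene")[145:200,260:325,::-1]
b=cv2.convertScaleAbs(cv2.resize(im,None,fx=12,fy=10.9,interpolation=cv2.INTER_CUBIC),alpha=1.4,beta=10)
cv2.imwrite("pics/r5.png",b)
E
```

```text
[ 0.52751833 -0.24197827  0.07793474] [-0.37837175 -0.57883228  0.32891316] [ 0.04180841  0.00834659 -0.02067887] [ 0.49 -0.   -0.  ]
```

View pics/r5.png

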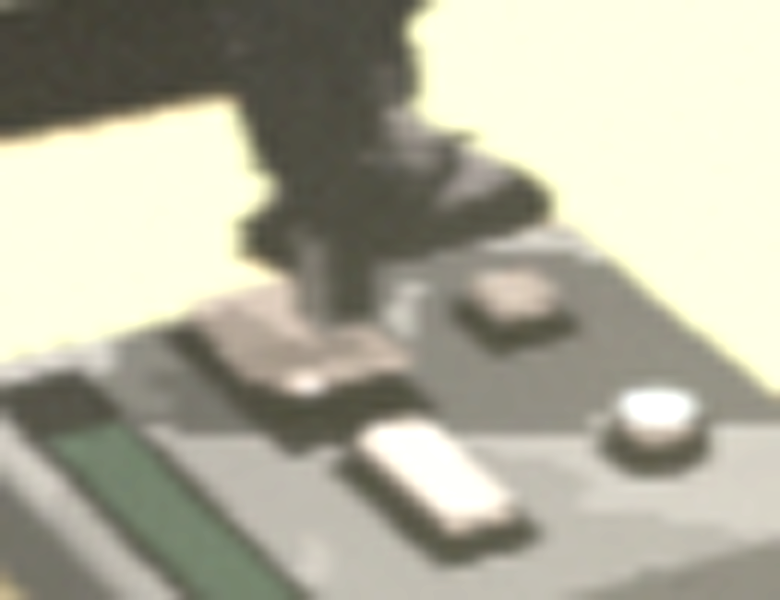

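The tips look about to touch. Still no force, so I'll continue.

Call:
arm_command --moves '[{"jaw": 1, "tx": 0.3, "ty": 0, "tz": 0, "rx": 0, "ry": 0, "rz": 0}, {"jaw": 1, "tx": 0.5, "ty": 0, "tz": 0, "rx": 0, "ry": 0, "rz": 0}, {"jaw": 1, "tx": 0.5, "ty": 0, "tz": 0, "rx": 0, "ry": 0, "rz": 0}]'

```text
time: 4.78
tool_pos: [0.5274, -0.2419, 0.0728]
orientation: [-0.616, 1.571, -0.581]
wrist_force: [0.4, 0.3, 0.7]
grip_width: 0.0003
```

```bash
python3 - <<'E'
from h import *
s=arm.get_state(); print(s['tool_pos'],s['wrist_force'],s['torque'],s['grip_width'],delta([.5275,-.242,.073]))
im=arm.snapshot("scene")[145:200,260:325,::-1]
b=cv2.convertScaleAbs(cv2.resize(im,None,fx=12,fy=10.9,interpolation=cv2.INTER_CUBIC),alpha=1.4,beta=10)
cv2.imwrite("pics/r6.png",b)
E
```

```text
[ 0.52740014 -0.24191189  0.07276997] [0.4112881  0.33339036 0.65448547] [ 0.00558931  0.00941167 -0.02806267] 0.00027667516579961887 [-0.02 -0.01  0.01]
```

View pics/r6.png

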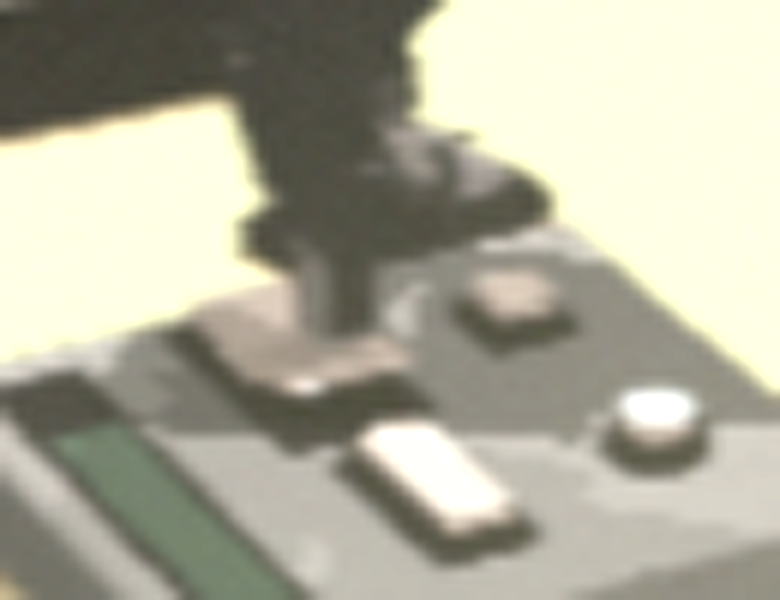

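```bash
python3 - <<'E'
from h import *
im=arm.snapshot("scene")[60:200,230:340,::-1]
b=cv2.convertScaleAbs(cv2.resize(im,None,fx=5,fy=4.2,interpolation=cv2.INTER_CUBIC),alpha=1.5,beta=20)
p=arm.get_state()['tool_pos']
for i,z in enumerate([-.011,0,.008,.062,.1,.15,.2]):
    q=(proj("scene",[p+[0,0,z]])[0]-[230,60]+.5)*[5,4.2]
    cv2.circle(b,tuple(map(int,q)),3,(0,0,255) if i!=1 else (255,0,0),-1)
cv2.imwrite("pics/r7.png",b)
t=arm.snapshot("top")[120:300,300:480,::-1]
t=cv2.convertScaleAbs(cv2.resize(t,None,fx=3.3,fy=3.3,interpolation=cv2.INTER_CUBIC),alpha=1.5,beta=20)
for i,z in enumerate([-.011,0,.008,.062,.1,.15,.2]):
    q=(proj("top",[p+[0,0,z]])[0]-[300,120]+.5)*3.3
    cv2.circle(t,tuple(map(int,q)),3,(0,0,255) if i!=1 else (255,0,0),-1)
cv2.imwrite("pics/r8.png",t)
E
```

```text
(no output)
```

View pics/r7.png

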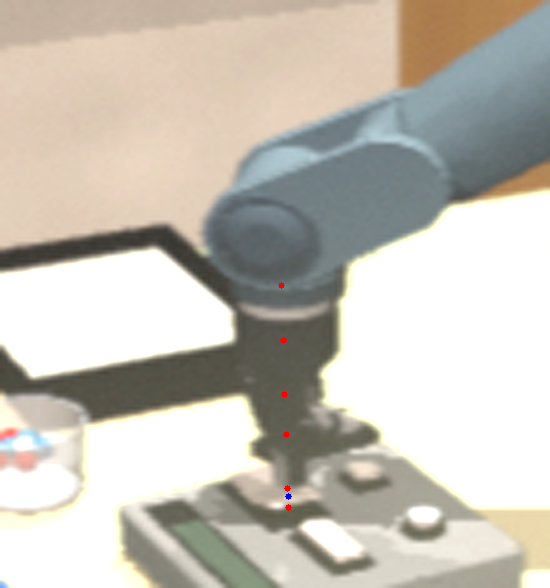

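View pics/r8.png

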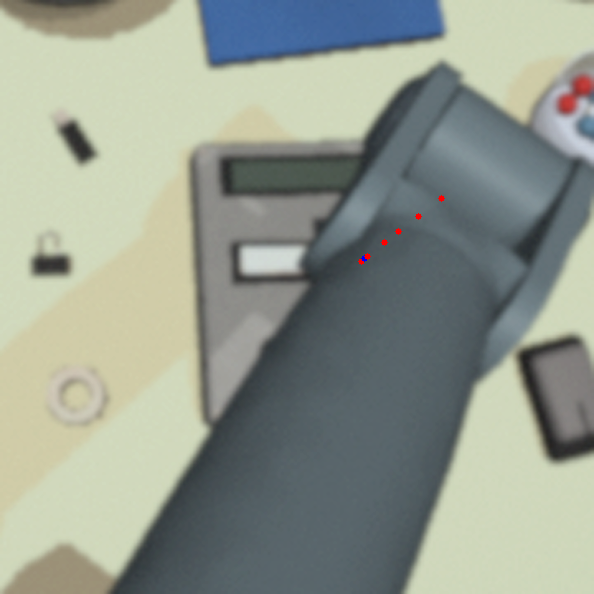

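Call:
arm_command --moves '[{"jaw": 1, "tx": 0.3, "ty": 0, "tz": 0, "rx": 0, "ry": 0, "rz": 0}, {"jaw": 1, "tx": 0.5, "ty": 0, "tz": 0, "rx": 0, "ry": 0, "rz": 0}, {"jaw": 1, "tx": 0.5, "ty": 0, "tz": 0, "rx": 0, "ry": 0, "rz": 0}]'

```text
time: 5.3
tool_pos: [0.5277, -0.2421, 0.0681]
orientation: [-0.627, 1.57, -0.592]
wrist_force: [0.0, 0.3, -0.6]
grip_width: 0.0002
```

```bash
python3 - <<'E'
from h import *
s=arm.get_state(); print(s['tool_pos'],s['wrist_force'],s['torque'],s['grip_width'],delta([.5275,-.242,.073]))
im=arm.snapshot("scene")[145:200,260:325,::-1]
b=cv2.convertScaleAbs(cv2.resize(im,None,fx=12,fy=10.9,interpolation=cv2.INTER_CUBIC),alpha=1.4,beta=10)
cv2.imwrite("pics/r9.png",b)
E
```

```text
[ 0.52772447 -0.24206225  0.06809793] [ 0.01331895  0.30792401 -0.64591979] [ 0.01004871 -0.04282963  0.00854557] 0.0002126946436433149 [-0.49  0.01 -0.02]
```

View pics/r9.png

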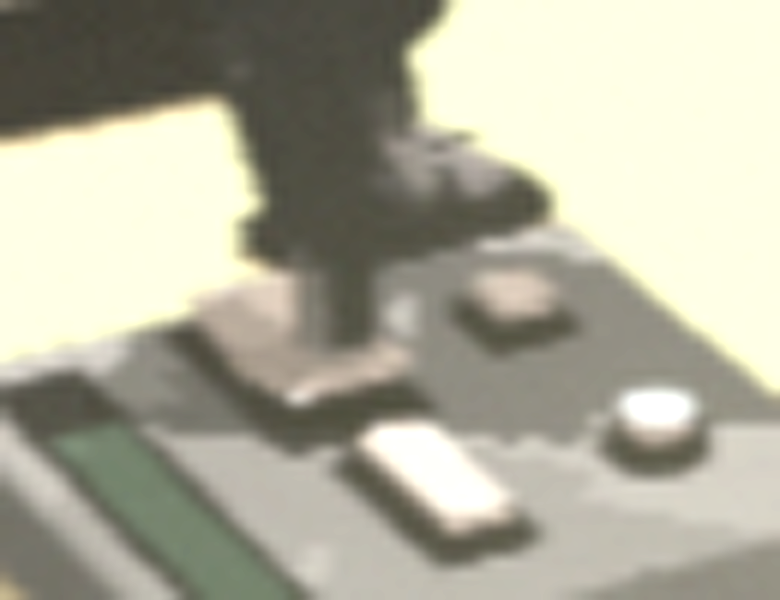

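The rocker has started to tip: its near corner has dropped. I'll continue.

Call:
arm_command --moves '[{"jaw": 1, "tx": 0.3, "ty": 0, "tz": 0, "rx": 0, "ry": 0, "rz": 0}, {"jaw": 1, "tx": 0.5, "ty": 0, "tz": 0, "rx": 0, "ry": 0, "rz": 0}, {"jaw": 1, "tx": 0.5, "ty": 0, "tz": 0, "rx": 0, "ry": 0, "rz": 0}]'

```text
time: 5.72
tool_pos: [0.5275, -0.2421, 0.0628]
orientation: [-1.116, 1.57, -1.08]
wrist_force: [0.0, -0.2, -0.3]
grip_width: 0.0001
```

```bash
python3 - <<'E'
from h import *
s=arm.get_state(); print(s['tool_pos'],s['wrist_force'],s['torque'],s['grip_width'])
im=arm.snapshot("scene")[145:200,260:325,::-1]
b=cv2.convertScaleAbs(cv2.resize(im,None,fx=12,fy=10.9,interpolation=cv2.INTER_CUBIC),alpha=1.4,beta=10)
cv2.imwrite("pics/r10.png",b)
E
```

```text
[ 0.52751714 -0.24210214  0.06278349] [ 0.01503797 -0.24594749 -0.25903202] [ 0.02849706 -0.01739922 -0.00508703] 0.00013743529337387715
```

View pics/r10.png

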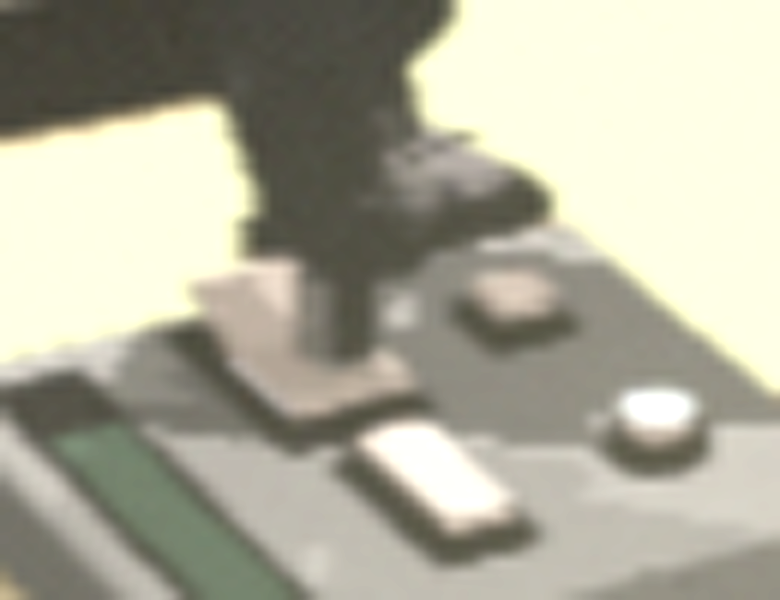

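Call:
arm_command --moves '[{"jaw": 1, "tx": 0.2, "ty": 0, "tz": 0, "rx": 0, "ry": 0, "rz": 0}, {"jaw": 1, "tx": 0.4, "ty": 0, "tz": 0, "rx": 0, "ry": 0, "rz": 0}, {"jaw": 1, "tx": 0.5, "ty": 0, "tz": 0, "rx": 0, "ry": 0, "rz": 0}, {"jaw": 1, "tx": 0.5, "ty": 0, "tz": 0, "rx": 0, "ry": 0, "rz": 0}]'

```text
time: 6.28
tool_pos: [0.5277, -0.2423, 0.0619]
orientation: [-3.044, 1.569, -3.008]
wrist_force: [-12.0, 7.6, 27.4]
grip_width: -0.0001
```

```bash
python3 - <<'E'
from h import *
s=arm.get_state(); print(s['tool_pos'],s['wrist_force'],s['torque'],s['grip_width'])
im=arm.snapshot("scene")[145:200,260:325,::-1]
b=cv2.convertScaleAbs(cv2.resize(im,None,fx=12,fy=10.9,interpolation=cv2.INTER_CUBIC),alpha=1.4,beta=10)
cv2.imwrite("pics/r11.png",b)
E
```

```text
[ 0.52769796 -0.24229182  0.06186815] [-12.00968005   7.62143818  27.40036783] [ 1.32279274  2.08519574 -0.04825279] -0.00010806857613493381
```

View pics/r11.png

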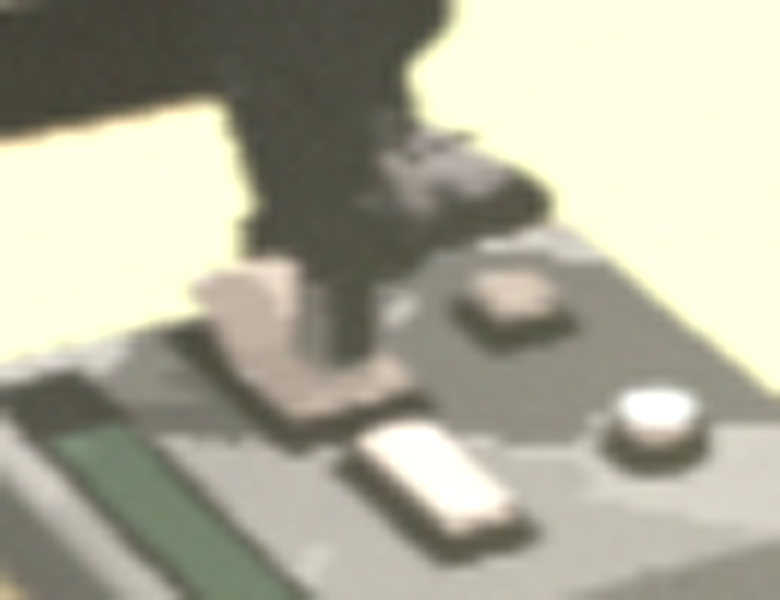

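The rocker is now fully over: firm stop at 27 N, and the far half slopes up. Contact came at a TCP reading of 0.062, although the surface is 72 mm up. I'll check where the tip really is sideways.

```bash
python3 - <<'E'
from h import *
print(ray("scene",[(260+x/12-.5,145+y/10.9-.5) for x,y in [(318,352),(348,362),(372,352)]],.072))
E
```

```text
[[ 0.52783206 -0.25135165  0.072     ]
 [ 0.52232202 -0.24147596  0.072     ]
 [ 0.51309837 -0.24411153  0.072     ]]
```

Call:
arm_command --moves '[{"jaw": 1, "tx": -1.5, "ty": 0, "tz": 0, "rx": 0, "ry": 0, "rz": 0}, {"jaw": 1, "tx": -4, "ty": 0, "tz": 0, "rx": 0, "ry": 0, "rz": 0}, {"jaw": 1, "tx": -5, "ty": 0, "tz": 0, "rx": 0, "ry": 0, "rz": 0}, {"jaw": 1, "tx": -5, "ty": 3.5, "tz": 0, "rx": 0, "ry": 0, "rz": 0}, {"jaw": 1, "tx": -5, "ty": 7, "tz": 0, "rx": 0, "ry": 0, "rz": 0}, {"jaw": 1, "tx": -5, "ty": 7, "tz": 0, "rx": 0, "ry": 0, "rz": 0}]'

```text
time: 7.08
tool_pos: [0.5245, -0.1703, 0.1109]
orientation: [2.863, 1.567, 2.902]
wrist_force: [0.0, -0.5, 0.6]
grip_width: 0.0001
```

```bash
python3 - <<'E'
from h import *
s=arm.get_state(); print(s['tool_pos'],s['wrist_force'],s['torque'],s['grip_width'],delta([.526,-.172,.065]),rot(.035+1.571))
im=arm.snapshot("scene")[145:200,260:325,::-1]
b=cv2.convertScaleAbs(cv2.resize(im,None,fx=12,fy=10.9,interpolation=cv2.INTER_CUBIC),alpha=1.4,beta=10)
cv2.imwrite("pics/r12.png",b)
E
```

```text
[ 0.52447701 -0.17030087  0.1109151 ] [ 0.04360487 -0.49876638  0.55336033] [-0.05029785  0.00220823  0.02120331] 6.132499378829016e-05 [ 4.59 -0.18  0.16] [ 0.003 -0.003 -0.001]
```

View pics/r12.png

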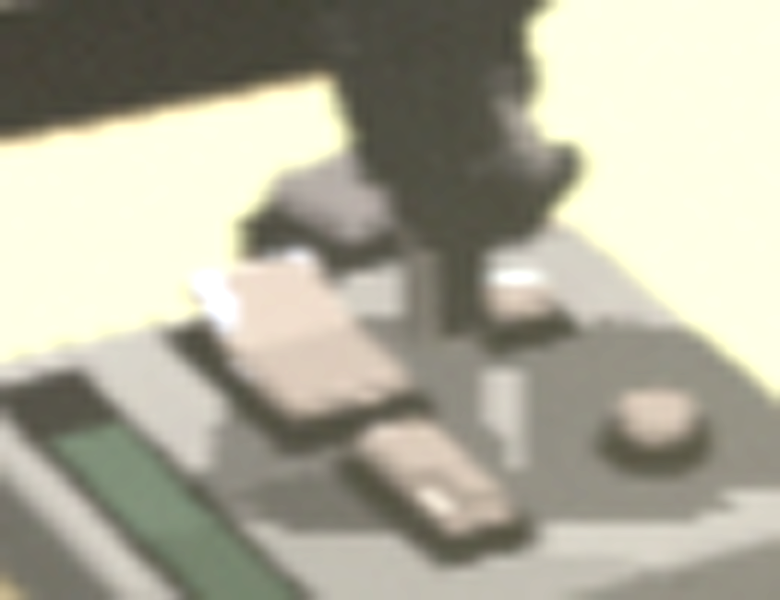

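```bash
python3 - <<'E'
from h import *
print(ray("scene",[(260+x/12-.5,145+y/10.9-.5) for x,y in [(415,325),(447,335),(475,325)]],.121))
print(ray("scene",[(260+x/12-.5,145+y/10.9-.5) for x,y in [(415,325),(447,335),(475,325)]],.100))
E
```

```text
[[ 0.52798012 -0.17993872  0.121     ]
 [ 0.52229874 -0.17025281  0.121     ]
 [ 0.51235198 -0.17226297  0.121     ]]
[[ 0.51337536 -0.21179044  0.1       ]
 [ 0.50755451 -0.20186674  0.1       ]
 [ 0.49736356 -0.20392625  0.1       ]]
```

The footprint agrees with the +10 mm height offset, plus a sideways offset of about (-7,-8) mm. I'll press the bar with that allowed for.

Call:
arm_command --moves '[{"jaw": 1, "tx": 0, "ty": 0.2, "tz": 0.4, "rx": 0, "ry": 0, "rz": 0}, {"jaw": 1, "tx": 2, "ty": 0.2, "tz": 0.4, "rx": 0, "ry": 0, "rz": 0}, {"jaw": 1, "tx": 4, "ty": 0.2, "tz": 0.4, "rx": 0, "ry": 0, "rz": 0}, {"jaw": 1, "tx": 4.6, "ty": 0.2, "tz": 0.4, "rx": 0, "ry": 0, "rz": 0}, {"jaw": 1, "tx": 4.6, "ty": 0.2, "tz": 0.4, "rx": 0, "ry": 0, "rz": 0}]'

```text
time: 7.75
tool_pos: [0.5287, -0.1698, 0.0651]
orientation: [3.041, 1.568, 3.078]
wrist_force: [0.3, 0.0, 0.7]
grip_width: 0.0
```

```bash
python3 - <<'E'
from h import *
s=arm.get_state(); print(s['tool_pos'],s['wrist_force'],delta([.529,-.168,.053]),rot(.035+1.571))
im=arm.snapshot("scene")[145:200,260:325,::-1]
b=cv2.convertScaleAbs(cv2.resize(im,None,fx=12,fy=10.9,interpolation=cv2.INTER_CUBIC),alpha=1.4,beta=10)
cv2.imwrite("pics/r13.png",b)
E
```

```text
[ 0.52870216 -0.16980883  0.06510466] [0.29947327 0.014294   0.67183568] [1.21 0.18 0.04] [ 0.002 -0.003 -0.   ]
```

View pics/r13.png

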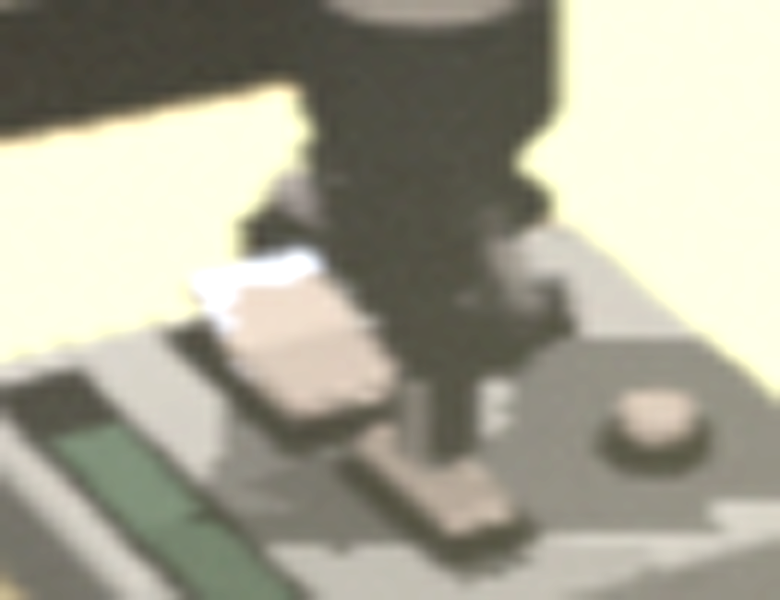

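The tip is on the bar, at (430,460) in the crop. Pressing now.

Call:
arm_command --moves '[{"jaw": 1, "tx": 0.4, "ty": 0.1, "tz": 0, "rx": 0, "ry": 0, "rz": 0}, {"jaw": 1, "tx": 0.8, "ty": 0.1, "tz": 0, "rx": 0, "ry": 0, "rz": 0}, {"jaw": 1, "tx": 1.1, "ty": 0.1, "tz": 0, "rx": 0, "ry": 0, "rz": 0}, {"jaw": 1, "tx": 1.3, "ty": 0.1, "tz": 0, "rx": 0, "ry": 0, "rz": 0}, {"jaw": 1, "tx": 1.3, "ty": 0.1, "tz": 0, "rx": 0, "ry": 0, "rz": 0}]'

```text
time: 8.43
tool_pos: [0.53, -0.1695, 0.0552]
orientation: [-2.236, 1.569, -2.199]
wrist_force: [-5.6, 1.7, 16.2]
grip_width: -0.0006
```

```bash
python3 - <<'E'
from h import *
s=arm.get_state(); print(s['tool_pos'],s['wrist_force'])
im=arm.snapshot("scene")[145:200,260:325,::-1]
b=cv2.convertScaleAbs(cv2.resize(im,None,fx=12,fy=10.9,interpolation=cv2.INTER_CUBIC),alpha=1.4,beta=10)
cv2.imwrite("pics/r14.png",b)
E
```

```text
[ 0.53001357 -0.16950089  0.05517607] [-5.58324917  1.72891913 16.24841376]
```

View pics/r14.png

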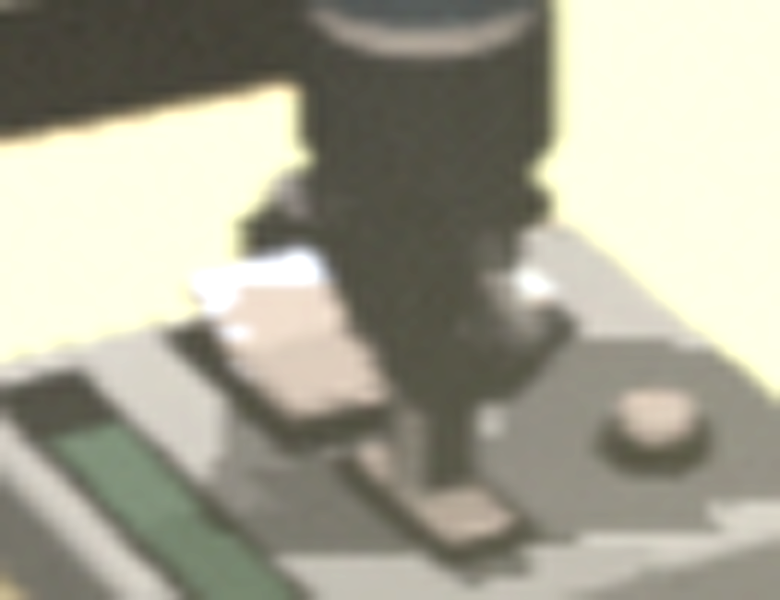

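The bar is fully down: 16 N, and the reading dropped 7 mm from contact. Next I'll lift and go to the push box.

Call:
arm_command --moves '[{"jaw": 1, "tx": -3, "ty": 0, "tz": 0, "rx": 0, "ry": 0, "rz": 0}, {"jaw": 1, "tx": -8, "ty": 0, "tz": 0, "rx": 0, "ry": 0, "rz": 0}, {"jaw": 1, "tx": -12, "ty": 3, "tz": 0.5, "rx": 0, "ry": 0, "rz": 0}, {"jaw": 1, "tx": -13, "ty": 8, "tz": 1, "rx": 0, "ry": 0, "rz": 0}, {"jaw": 1, "tx": -13, "ty": 13.5, "tz": 1.6, "rx": 0, "ry": 0, "rz": 0}, {"jaw": 1, "tx": -13, "ty": 19, "tz": 2.3, "rx": 0, "ry": 0, "rz": 0}, {"jaw": 1, "tx": -13, "ty": 24.5, "tz": 3, "rx": 0, "ry": 0, "rz": 0}, {"jaw": 1, "tx": -13, "ty": 30, "tz": 3.7, "rx": 0, "ry": 0, "rz": 0}, {"jaw": 1, "tx": -13, "ty": 35.5, "tz": 4.4, "rx": 0, "ry": 0, "rz": 0}, {"jaw": 1, "tx": -13, "ty": 40.2, "tz": 5, "rx": 0, "ry": 0, "rz": 0}]'

```text
time: 9.72
tool_pos: [0.5643, 0.2363, 0.1839]
orientation: [-2.524, 1.568, -2.486]
wrist_force: [0.6, -0.1, 0.6]
grip_width: 0.0004
```

```bash
python3 - <<'E'
from h import *
s=arm.get_state(); print(s['time'],s['tool_pos'],s['wrist_force'],delta([.566,.234,.10]),rot(.035+1.571))
im=arm.snapshot("scene")[:,:,::-1]; cv2.imwrite("pics/r15.png",im)
b=cv2.convertScaleAbs(cv2.resize(im[145:200,260:325],None,fx=10,fy=10,interpolation=cv2.INTER_CUBIC),alpha=1.2,beta=10)
cv2.imwrite("pics/r16.png",b)
E
```

```text
9.725 [0.56431401 0.2363314  0.18392981] [ 0.61408115 -0.10334208  0.57439105] [ 8.39 -0.23  0.18] [ 0.003 -0.002  0.002]
```

View pics/r15.png

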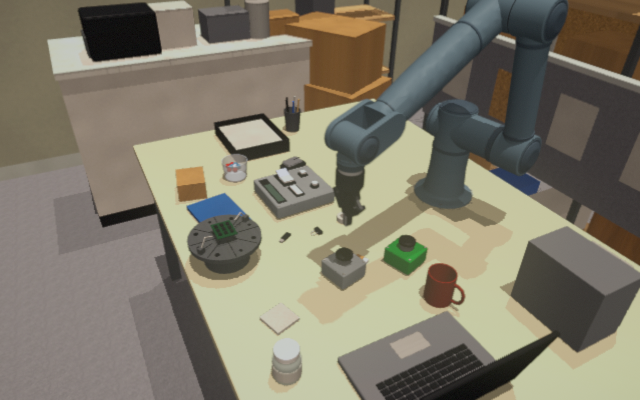

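View pics/r16.png

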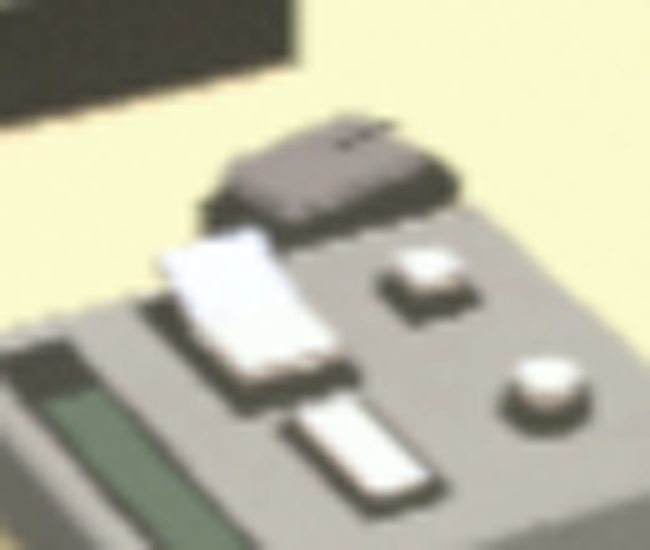

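The rocker is over, the bar is down and both small keys are up. The fingers hang above the grey box's button, so I'll descend to just above it and check.

Call:
arm_command --moves '[{"jaw": 1, "tx": 2, "ty": -0.2, "tz": 0.2, "rx": 0, "ry": 0, "rz": 0}, {"jaw": 1, "tx": 5, "ty": -0.2, "tz": 0.2, "rx": 0, "ry": 0, "rz": 0}, {"jaw": 1, "tx": 8, "ty": -0.2, "tz": 0.2, "rx": 0, "ry": 0, "rz": 0}, {"jaw": 1, "tx": 9, "ty": -0.2, "tz": 0.2, "rx": 0, "ry": 0, "rz": 0}, {"jaw": 1, "tx": 9.2, "ty": -0.2, "tz": 0.2, "rx": 0, "ry": 0, "rz": 0}]'

```text
time: 10.4
tool_pos: [0.5655, 0.2382, 0.0909]
orientation: [2.768, 1.567, 2.808]
wrist_force: [0.6, -0.4, -0.2]
grip_width: -0.0002
```

```bash
python3 - <<'E'
from h import *
s=arm.get_state(); print(s['time'],s['tool_pos'],s['wrist_force'],delta([.566,.234,.072]),rot(.035+1.571))
im=arm.snapshot("scene")[:,:,::-1]
b=cv2.convertScaleAbs(cv2.resize(im[225:290,310:380],None,fx=9,fy=9,interpolation=cv2.INTER_CUBIC),alpha=1.5,beta=20)
cv2.imwrite("pics/r17.png",b)
E
```

```text
10.4 [0.56549416 0.23818469 0.09092844] [ 0.60083359 -0.39042454 -0.22897866] [ 1.89 -0.42  0.04] [ 0.006 -0.003 -0.001]
```

View pics/r17.png

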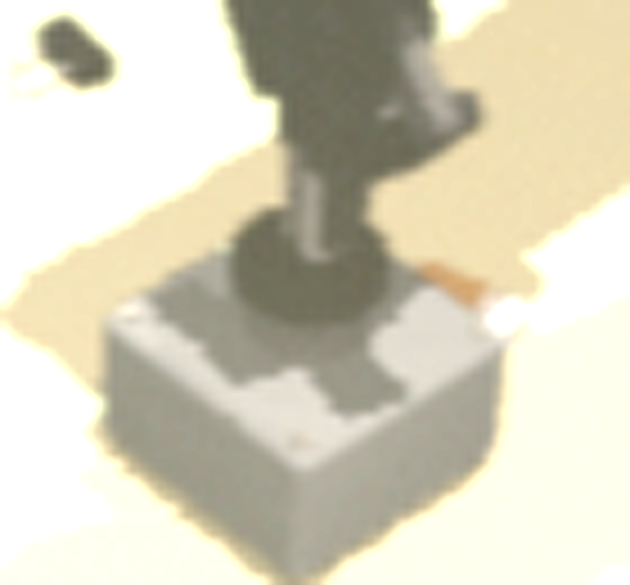

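It's centred on the button. Pressing down and holding.

Call:
arm_command --moves '[{"jaw": 1, "tx": 0.7, "ty": -0.3, "tz": 0, "rx": 0, "ry": 0, "rz": 0}, {"jaw": 1, "tx": 1.2, "ty": -0.3, "tz": 0, "rx": 0, "ry": 0, "rz": 0}, {"jaw": 1, "tx": 1.7, "ty": -0.3, "tz": 0, "rx": 0, "ry": 0, "rz": 0}, {"jaw": 1, "tx": 2.1, "ty": -0.3, "tz": 0, "rx": 0, "ry": 0, "rz": 0}, {"jaw": 1, "tx": 2.2, "ty": -0.3, "tz": 0, "rx": 0, "ry": 0, "rz": 0}, {"jaw": 1, "tx": 2.2, "ty": -0.3, "tz": 0, "rx": 0, "ry": 0, "rz": 0}, {"jaw": 1, "tx": 2.2, "ty": -0.3, "tz": 0, "rx": 0, "ry": 0, "rz": 0}, {"jaw": 1, "tx": 2.2, "ty": -0.3, "tz": 0, "rx": 0, "ry": 0, "rz": 0}]'

```text
time: 11.45
tool_pos: [0.5669, 0.2352, 0.0722]
orientation: [2.602, 1.57, 2.643]
wrist_force: [-5.6, -5.6, 15.5]
grip_width: 0.0005
```

```bash
python3 - <<'E'
from h import *
s=arm.get_state(); print(s['time'],s['tool_pos'],s['wrist_force'])
im=arm.snapshot("scene")[:,:,::-1]
b=cv2.convertScaleAbs(cv2.resize(im[225:290,310:380],None,fx=5,fy=5,interpolation=cv2.INTER_CUBIC),alpha=1.5,beta=20)
a=cv2.resize(im[145:210,255:325],None,fx=5,fy=5,interpolation=cv2.INTER_CUBIC)
cv2.imwrite("pics/r18.png",cv2.hconcat([a,b]))
s=arm.get_state(); print(s['time'],s['tool_pos'],s['wrist_force'])
E
```

```text
11.45 [0.56694547 0.2352446  0.07219633] [-5.60844448 -5.57250458 15.45809013]
11.5 [0.56694716 0.23524115 0.07220191] [-6.0459416  -5.05918469 13.6860296 ]
```

View pics/r18.png

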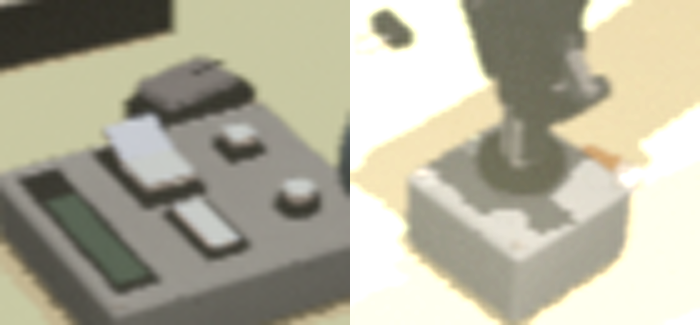

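The button is at its stop: reading 0.072, about 14–15 N, more than the 6 N the spring needs. The rocker and bar are as they should be and the small keys are up. Handing in.

```bash
python3 - <<'E'
from h import *
print(arm.sign_off()); s=arm.get_state(); print(s['time'],s['tool_pos'],s['wrist_force'])
E
```

```text
the job is handed in; nothing more can be done
None
the job is handed in; nothing more can be done
```

I tipped the rocker over, pushed the bar key down, then pressed the grey box's mushroom button and handed in at 11.5 s while still holding it. Sign-off gave no verdict.

**Last checks:**
- **Rocker:** it met a firm stop at about 27 N, and the later pictures show it tipped over.
- **Bar key:** it stopped after the expected 7 mm with about 16 N, and looked down in the pictures.
- **Mushroom button:** it was held at its stop (10 mm down) with about 14–15 N of upward force, well above the 6 N spring.
- **Small keys and loose things:** in the last scene picture both small keys were up. The mouse and eraser looked unmoved. I did not measure the positions of the other loose things at the end.

**One disagreement:** the fingertips touched things about 10 mm above the TCP reading, where the description puts them 11 mm below it. They also looked about 7–8 mm off sideways. I don't know the cause. I found the rocker contact by small steps while watching the pictures and the force, and then corrected the bar and button presses by the measured offset. The contact heights agreed across all three presses.

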